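# Tap in the prototype's start-up sequence

### The arm

A 6-joint arm with a two-finger parallel gripper is mounted at the origin on the work surface. World frame = base frame: x ahead of the robot, y to its left, z up, the work surface at z = 0. Lengths are in mm, angles in rad, forces in N, time in s.
With the tool pointing down it reaches from about 300 to 775 mm from the base axis. Payload 14.6 kg.
Tool frame: the origin (TCP) lies midway between the tips of the shut fingers; the grasp point (between the pads) lies 19 mm behind it (grasp_offset is the distance from the TCP to the grasp point, in mm); z points along the fingers, y is the direction in which the jaws open and shut (so a half turn about z gives the same grasp; the last joint's range is limited). The gripper opens to 94 mm and grips with 3 to 60 N. Pads are 16 mm wide; open, the fingers measure 119 mm over their backs; the gripper's body (75 mm by 177 mm) begins 78 mm behind the grasp point.
Start: joints at [1.185, 0.3, 1.521, -0, 1.321, -0.067], TCP at [172.382, 522.277, 205.446] pointing down, gripper open.
Joint ranges: [-3.03, 3.03], [-0.79, 2.21], [0.23, 2.52], [-1.04, 4.18], [0, 3.07], [-2.55, 2.55]. Speed limits (rad/s): [2.22, 2.22, 2.57, 3.14, 3.14, 3.14].

### API

Orientations are given as a rotation vector (axis times angle).
In Python, from bench import get_obs, capture, camera_info, close_job, grasp_offset gives the robot as it stands.
- The arm moves only by the tool servo_tool, never from a script. Its argument "series" is one flat list of numbers, 7 for each row, row after row: the opening, from 0 (shut) to 1 (fully open), then the shift along the world's x, y, z in cm, then the turn, a rotation vector about the world's x, y, z in degrees. In form: [claw, dx, dy, dz, ax, ay, az, claw, dx, dy, dz, ax, ay, az, ...]. A call has 1 to 5 rows; each row is the pose to reach, as a shift and turn from the pose commanded when the call began; what a row does not reach only later rows make up. A row lasts 1/8 s, in which the tool goes at most 62.5 mm and 10.7 degrees, less where a joint would pass 70% of its speed; a pose out of reach is approached as far as the arm can. A call with a gripper value outside its range is refused whole. The fingers move at their own pace and stop on an object; "squeeze" is the grip in N (left out, the last holds). Time passes only in rows, so rows that repeat a pose let the fingers close. It gives the time, the measured TCP pose, the force and the opening at its end, in the units of the state.
- get_obs(): the state, without advancing time (a new reading comes with each control period).
- capture(name): name is "scene" or "top" or "wrist"; returns the picture (384x512x3 uint8, red, green, blue); there is no depth.
- camera_info(name): a dict with "fx", "fy", "cx", "cy" (pixels), "R" (3x3) and "t" (3): a world point X has camera coordinates R X + t. Camera axes: x right, y down, z forward; pixel columns grow to the right and rows downward; lengths in mm; the calibration is good to about 2 mm. The wrist camera is an equidistant fisheye: a pixel r from the principal point sees the ray r / f radians off the axis. A picture is of the moment at which its call begins: read the wrist's pose just before it. camera_info takes no time and is no camera call; for the wrist camera it gives the pose at the moment of the call.
- close_job(): hands the job in, once; it reports no verdict.
The state is a dict: "time": time; "joint_pos": joint angles; "joint_vel": joint speeds; "joint_efforts": joint torques, N m; "tool_pos": TCP position; "eef_rot": TCP orientation; "ft_force": force on the tool from outside, world axes, zero at the start; "wrist_torque": the same for the moment, N m; "finger_gap": finger opening in mm.
Only numpy, scipy, OpenCV 4.12 (cv2) and the standard library are available. Lean on these libraries where they do the work, as an engineer would, in place of code of your own. Each camera call takes 0.05 s, during which the arm holds its last target.

### The job

Set the prototype's start-up sequence: with a fingertip, lightly tap down the raised near end of the yellow rocker, then the blue, then the green, so that each tips well past level and stays over. Do not touch the red one. The rocker modules only stand loose in their bays, so do not push hard, lift or drag them, and leave everything else on the bench where it is.

Things in the scene. Friction and masses are not known exactly. Their poses are not given: they have to be found in the camera images.
- housing: fixed grey prototype housing. In front a rack 90 mm deep, 372 mm wide, its deck 40 mm above the bench, parted into five 68 mm bays by six round fins (tops 84 mm above the bench, at y = -180 to 180 mm every 72 mm). Behind it a metal box, lid 71 mm above the bench, from x = 45 to 235 mm. Origin on the bench under the rack's centre, x away from the robot towards the box, y along the rack.
- yellow_key: yellow rocker module, 250 g, loose on the deck in any of the five bays: black base 56 x 48 x 10 mm with two cheeks 38 mm high, and a yellow rocker plate 60 (x) x 36 (y) x 6 mm on a cross pin 34 mm above its underside. Origin under the base's centre; x points roughly away from the robot, z up.
- yellow_spot (a point): the spot to tap on the yellow rocker: on the top face of its raised end, the end nearer the robot, 22 mm from the pin and in the middle of its width. At the start about 83 mm above the bench; it sinks about 17 mm when the rocker is tipped right over, and moves with the rocker. Its z axis is normal to the plate.
- yellow_rocker (a joint): tilt of the yellow rocker in rad: 0 = near end fully up (found at 0 to 0.05); 0.3 = level (spot sunk 6.5 mm); 0.8 = tipped right over against its stop; pushed on, the whole rocker gives 6 mm on springs (4.5 N at first, 13.5 N at the bottom). No spring: it resists with only 1 to 2 N at the spot and stays where it is left.
- blue_key: blue rocker module, 250 g, loose on the deck in any of the five bays: black base 56 x 48 x 10 mm with two cheeks 38 mm high, and a blue rocker plate 60 (x) x 36 (y) x 6 mm on a cross pin 34 mm above its underside. Origin under the base's centre; x points roughly away from the robot, z up.
- blue_spot (a point): the spot to tap on the blue rocker: on the top face of its raised end, the end nearer the robot, 22 mm from the pin and in the middle of its width. At the start about 83 mm above the bench; it sinks about 17 mm when the rocker is tipped right over, and moves with the rocker. Its z axis is normal to the plate.
- blue_rocker (a joint): tilt of the blue rocker in rad: 0 = near end fully up (found at 0 to 0.05); 0.3 = level (spot sunk 6.5 mm); 0.8 = tipped right over against its stop; pushed on, the whole rocker gives 6 mm on springs (4.5 N at first, 13.5 N at the bottom). No spring: it resists with only 1 to 2 N at the spot and stays where it is left.
- green_key: green rocker module, 250 g, loose on the deck in any of the five bays: black base 56 x 48 x 10 mm with two cheeks 38 mm high, and a green rocker plate 60 (x) x 36 (y) x 6 mm on a cross pin 34 mm above its underside. Origin under the base's centre; x points roughly away from the robot, z up.
- green_spot (a point): the spot to tap on the green rocker: on the top face of its raised end, the end nearer the robot, 22 mm from the pin and in the middle of its width. At the start about 83 mm above the bench; it sinks about 17 mm when the rocker is tipped right over, and moves with the rocker. Its z axis is normal to the plate.
- green_rocker (a joint): tilt of the green rocker in rad: 0 = near end fully up (found at 0 to 0.05); 0.3 = level (spot sunk 6.5 mm); 0.8 = tipped right over against its stop; pushed on, the whole rocker gives 6 mm on springs (4.5 N at first, 13.5 N at the bottom). No spring: it resists with only 1 to 2 N at the spot and stays where it is left.
- red_key: red rocker module, 250 g, loose on the deck in any of the five bays: black base 56 x 48 x 10 mm with two cheeks 38 mm high, and a red rocker plate 60 (x) x 36 (y) x 6 mm on a cross pin 34 mm above its underside. Origin under the base's centre; x points roughly away from the robot, z up. It is to be left alone.
- red_spot (a point): the spot to tap on the red rocker: on the top face of its raised end, the end nearer the robot, 22 mm from the pin and in the middle of its width. At the start about 83 mm above the bench; it sinks about 17 mm when the rocker is tipped right over, and moves with the rocker. Its z axis is normal to the plate. It is to be left alone.
- red_rocker (a joint): tilt of the red rocker in rad: 0 = near end fully up (found at 0 to 0.05); 0.3 = level (spot sunk 6.5 mm); 0.8 = tipped right over against its stop; pushed on, the whole rocker gives 6 mm on springs (4.5 N at first, 13.5 N at the bottom). No spring: it resists with only 1 to 2 N at the spot and stays where it is left. It is to be left alone.
- spool: white flanged spool, 36 mm across and 46 mm high, standing in one of the five bays; origin under its centre. Bystander.
- tubes: flat bundle of three white tubes, 91 x 61 x 21 mm, lying on the housing's lid; origin under its centre. Bystander.
- handwheel: blue wheel with a raised hub, 56 mm across and 26 mm high, lying on the housing's lid; origin under its centre. Bystander.
- mug: white mug, 80 mm across, 95 mm high, on the bench left of the housing; origin under its centre. Bystander.
- can: red drinks can, 66 mm across, 115 mm high, on the bench left of the housing; origin under its centre. Bystander.
- bottle: clear bottle with blue cap, 64 mm across, 200 mm high, on the bench right of the housing; origin under its centre. Bystander.
- screwdriver: screwdriver lying on the bench, right of the robot; origin under it. Bystander.
Things that resemble listed ones, but are neither listed nor needed, are in the scene too. What is shaped like the blue_key but pink is not meant.

How it is judged:
By the outcome, as a careful person would: the job done as asked, in the order asked, and still so for the second after the job is handed in, with the robot touching nothing.
It also fails if it takes over 42 s, if anything falls off the work surface, if the arm or the gripper's body presses on something with over 40 N, if the wrist force passes 120 N, or if a joint passes its speed limit or range.

## Working session

There is one attempt and no reset: what is moved stays moved. The work goes in short steps, Python scripts to look and compute and a tool call to move; the robot and the scene stay as the last step left them, time stands still between calls to the robot, and variables do not carry over. Pictures are saved under pics/ and viewed, and the job is handed in when it is done.

Besides the shell and the picture viewer there is one more tool, called after "Emit:" by a JSON object that holds its "name" and its "arguments". servo_tool: Moves the arm, as the interface text tells. Its arguments: {"type":"object","properties":{"series":{"type":"array"},"squeeze":{"type":"number"}},"required":["series"]}

```bash
mkdir -p pics; ls; python3 - <<'E'
from bench import *
import cv2,numpy as np
for n in("scene","top","wrist"):
    im=capture(n); cv2.imwrite(f"pics/{n}0.png",im[:,:,::-1]); c=camera_info(n); print(n,c)
print(get_obs(), grasp_offset)
E
```

```text
pics
scene {'fx': 449.35299351498304, 'fy': 449.35299351498304, 'cx': 255.439777102358, 'cy': 191.42726438167284, 'R': array([[ 0.86234587,  0.50631843,  0.00111417],
       [ 0.33513454, -0.56913852, -0.75084365],
       [-0.37953186,  0.64786032, -0.66047905]]), 't': array([-441.85420789, -104.75317202, 1556.40624952])}
top {'fx': 467.80861956877277, 'fy': 467.80861956877277, 'cx': 257.61806515990105, 'cy': 191.71966261539225, 'R': array([[ 0.01784074, -0.99982609,  0.00543168],
       [-0.97713627, -0.0185865 , -0.21180005],
       [ 0.21186417, -0.00152882, -0.97729793]]), 't': array([ -22.5342578 ,  496.23262815, 1480.08055859])}
wrist {'fx': 297.3186396354542, 'fy': 297.3186396354542, 'cx': 256.1420155594687, 'cy': 193.58052364095357, 'R': array([[ 3.12844825e-01,  9.49803827e-01, -8.97404793e-04],
       [ 9.10188828e-01, -2.99526207e-01,  2.86077523e-01],
       [ 2.71448730e-01, -9.03146804e-02, -9.58206056e-01]]), 't': array([-550.10258648,  -31.02096928,  392.65187599])}
{'time': 0.15, 'joint_pos': array([ 1.18536437e+00,  3.00349368e-01,  1.52144116e+00, -2.82453297e-06,
        1.32072278e+00, -6.65651993e-02]), 'joint_vel': array([-0.00252686, -0.00022093, -0.00139418,  0.00119282, -0.00090268,
       -0.00083342]), 'joint_efforts': array([-1.25493822e-03, -5.31956112e+01, -3.52828038e+01,  7.08535407e-02,
        2.34847970e-02, -4.85801513e-05]), 'tool_pos': array([172.3265835 , 522.08636656, 205.0123012 ]), 'eef_rot': array([-4.98722003e-01, -3.10154790e+00,  1.41026425e-03]), 'ft_force': array([-0.37931456, -0.03862896,  0.08614577]), 'wrist_torque': array([ 0.00157754,  0.05787237, -0.00463947]), 'finger_gap': 94.00406311794079} 18.8
```

View pics/top0.png

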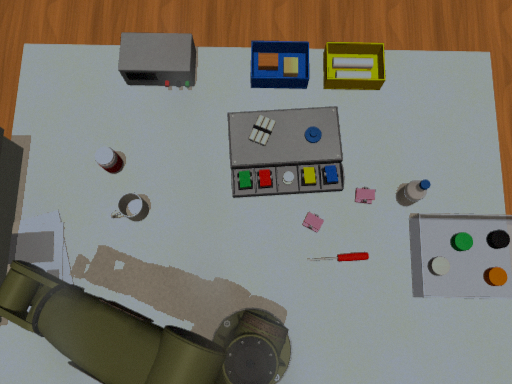

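View pics/scene0.png

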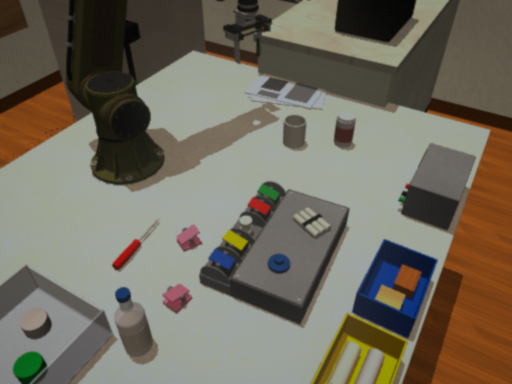

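View pics/wrist0.png

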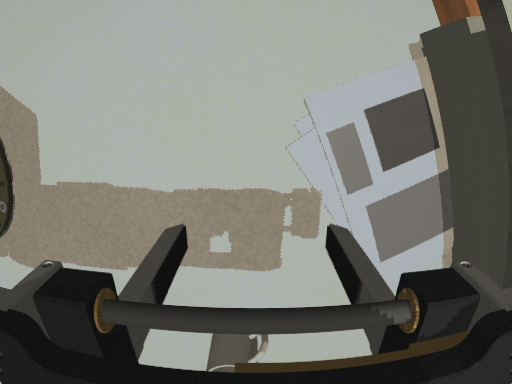

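```bash
cat > h.py <<'E'
import numpy as np,cv2
from bench import *
def ray(c,u,v):
    d=np.array([(u-c['cx'])/c['fx'],(v-c['cy'])/c['fy'],1.]); R=c['R']
    return -R.T@c['t'], R.T@d
def onz(c,u,v,z):
    o,d=ray(c,u,v); return o+d*(z-o[2])/d[2]
def tri(c1,p1,c2,p2):
    o1,d1=ray(c1,*p1);o2,d2=ray(c2,*p2)
    s=np.linalg.lstsq(np.c_[d1,-d2],o2-o1,rcond=None)[0]
    a=o1+s[0]*d1;b=o2+s[1]*d2
    return (a+b)/2,np.linalg.norm(a-b)
HUE={'yellow':(22,38),'blue':(100,125),'green':(50,80),'red':(0,8)}
def masks(im,box):
    x0,y0,x1,y1=box
    hsv=cv2.cvtColor(im,cv2.COLOR_RGB2HSV); out={}
    for k,(a,b) in HUE.items():
        m=cv2.inRange(hsv,(a,130,60),(b,255,255))
        if k=='red': m|=cv2.inRange(hsv,(173,130,60),(180,255,255))
        w=np.zeros_like(m); w[y0:y1,x0:x1]=m[y0:y1,x0:x1]
        n,l,s,ce=cv2.connectedComponentsWithStats(w)
        if n<2: continue
        i=1+np.argmax(s[1:,4]); out[k]=(ce[i],s[i],(l==i).astype(np.uint8))
    return out
E
python3 - <<'E'
from h import *
t=cv2.imread('pics/top0.png')[:,:,::-1].copy();s=cv2.imread('pics/scene0.png')[:,:,::-1].copy()
ct,cs=camera_info('top'),camera_info('scene')
mt=masks(t,(225,160,350,200));ms=masks(s,(195,175,290,290))
for k in mt:
    r=cv2.minAreaRect(cv2.findNonZero(mt[k][2]))
    print(k,mt[k][0],mt[k][1],r,ms[k][0],ms[k][1],onz(ct,*mt[k][0],78).round(1),[x.round(1) for x in tri(ct,mt[k][0],cs,ms[k][0])])
# rack deck corners approx
a=cv2.resize(t[155:205,220:355],None,fx=5.9,fy=5.9,interpolation=cv2.INTER_CUBIC)
b=cv2.resize(s[170:295,190:300],None,fx=4.5,fy=4.5,interpolation=cv2.INTER_CUBIC)
cv2.imwrite('pics/tc.png',a[:,:,::-1]);cv2.imwrite('pics/sc.png',b[:,:,::-1])
E
```

```text
yellow [309.09473684 174.82631579] [303 167  13  17 190] ((309.14630126953125, 174.81707763671875), (16.896024703979492, 11.153585433959961), 83.6598129272461) [235.20422535 239.75352113] [223 230  25  21 284] [ 550.6 -179.7   78. ] [array([ 553.3, -178.9,   73.2]), np.float64(4.0)]
blue [331.03867403 173.38121547] [325 165  13  17 181] ((331.0, 173.5), (16.76869773864746, 11.014732360839844), 80.53767395019531) [222.13261649 258.69175627] [210 249  25  21 279] [ 556.8 -251.1   78. ] [array([ 559.5, -250.5,   73.6]), np.float64(4.2)]
green [244.35227273 178.72727273] [239 171  12  17 176] ((244.2926788330078, 178.6341552734375), (16.123003005981445, 10.822290420532227), 83.6598129272461) [268.67283951 191.78395062] [259 185  20  15 162] [533.5  30.4  78. ] [array([536.3,  31.9,  73.6]), np.float64(4.4)]
red [264.53225806 177.44623656] [259 169  13  18 186] ((264.3999938964844, 177.3000030517578), (16.82914161682129, 11.172287940979004), 81.8698959350586) [259.33181818 205.75      ] [248 198  23  17 220] [539.  -34.9  78. ] [array([542.2, -33.6,  72.8]), np.float64(4.7)]
```

View pics/tc.png

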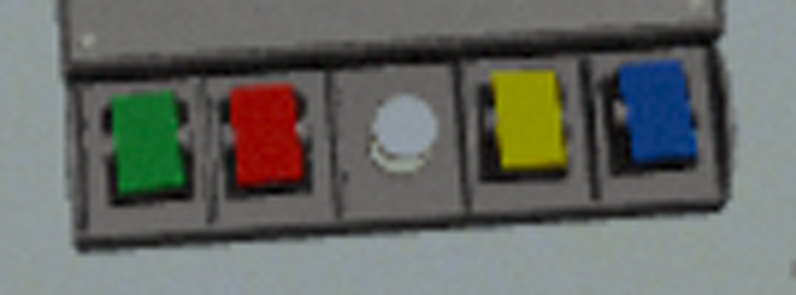

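View pics/sc.png

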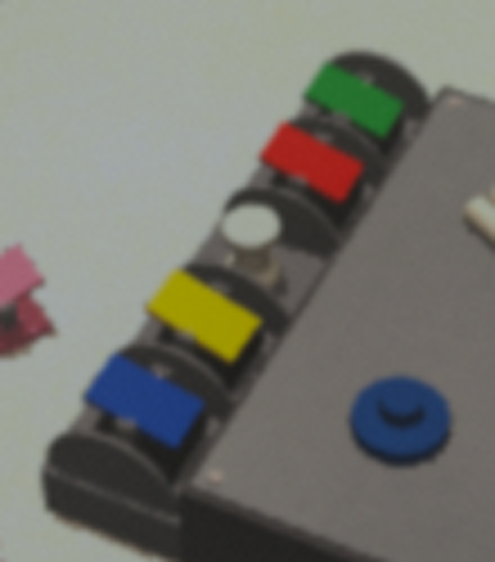

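Top picture: on the rack from left to right are green (244,179), red (265,177), the spool (288,177), yellow (309,175) and blue (331,173). The two pink look-alikes lie off the rack at (365,195) and (313,222). The other blue item, at (313,135), is the handwheel. The enlarged crops confirm that yellow, blue and green sit on black bases in their bays. I'll go there with the fingers shut and take a wrist view.

Emit:
{"name": "servo_tool", "arguments": {"series": [0,2.6,-5.6,0,0,0,8,0,5.2,-11.2,0,0,0,16,0,7.8,-16.8,0,0,0,23,0,10.4,-22.4,0,0,0,23,0,13,-28,0,0,0,23], "squeeze": 10}}

```text
time: 0.78
tool_pos: [302.7, 240.5, 205.5]
eef_rot: [-0.13, 3.139, 0.0]
ft_force: [0.6, -0.1, 0.5]
finger_gap: 47.5
```

Emit:
{"name": "servo_tool", "arguments": {"series": [0,2.6,-5.6,0,0,0,0,0,5.2,-11.2,0,0,0,0,0,7.8,-16.8,0,0,0,0,0,10.4,-22.4,0,0,0,0,0,13,-28,0,0,0,0]}}

```text
time: 1.4
tool_pos: [432.8, -39.8, 205.5]
eef_rot: [-0.129, 3.139, 0.0]
ft_force: [0.3, 1.3, 0.7]
finger_gap: 0.5
```

Emit:
{"name": "servo_tool", "arguments": {"series": [0,2.6,-5,-1,0,0,0,0,5.2,-10,-2,0,0,0,0,6.7,-14.2,-3,0,0,0,0,6.7,-14.2,-3,0,0,0,0,6.7,-14.2,-3,0,0,0]}}

```text
time: 2.02
tool_pos: [499.1, -179.3, 175.3]
eef_rot: [0.13, -3.138, -0.001]
ft_force: [0.8, 0.0, -0.6]
finger_gap: 0.4
```

```bash
python3 - <<'E'
from h import *
print({k:get_obs()[k] for k in('time','tool_pos','eef_rot','finger_gap','ft_force')})
c=camera_info('wrist')
im=capture("wrist"); cv2.imwrite("pics/wrist1.png",im[:,:,::-1]); 
for k in('R','t'):print(c[k])
np.savez('w1.npz',**c)
E
```

```text
{'time': 2.025, 'tool_pos': array([ 499.13877488, -179.28989551,  175.30621521]), 'eef_rot': array([ 1.29565389e-01, -3.13842929e+00, -5.96543504e-04]), 'finger_gap': 0.39962957630665624, 'ft_force': array([ 0.82829535,  0.04173176, -0.57088534])}
[[-8.30122927e-02  9.96548516e-01  1.19563107e-04]
 [ 9.55030373e-01  7.95195687e-02  2.85645979e-01]
 [ 2.84650569e-01  2.38263140e-02 -9.58335203e-01]]
[ 219.93085025 -484.53592399  225.98632186]
```

View pics/wrist1.png

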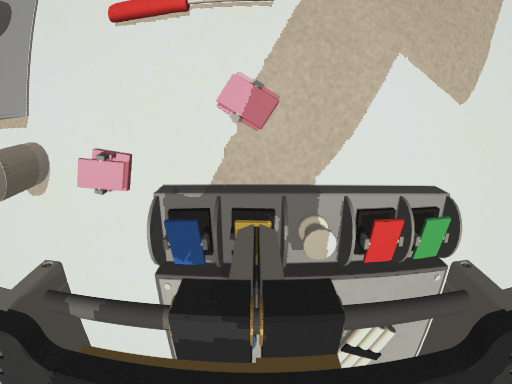

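```bash
cat >> h.py <<'E'
def wz(c,u,v,z):
    x=(u-c['cx']);y=(v-c['cy']);r=np.hypot(x,y);th=r/c['fx']
    d=np.array([x/r*np.sin(th),y/r*np.sin(th),np.cos(th)]);R=c['R']
    o=-R.T@c['t'];d=R.T@d
    return o+d*(z-o[2])/d[2]
E
python3 - <<'E'
from h import *
im=cv2.imread('pics/wrist1.png')[:,:,::-1].copy();c=dict(np.load('w1.npz'))
m=masks(im,(150,200,460,268))
for k in m:
    r=cv2.approxPolyDP(cv2.convexHull(cv2.findNonZero(m[k][2])),4,True)[:,0]
    print(k,m[k][0].round(1),m[k][1],wz(c,*m[k][0],77).round(1))
    for p in r: print('   ',p, 'near' ,wz(c,*p,85.7).round(1),'far',wz(c,*p,68).round(1))
a=cv2.resize(im[180:280,145:465],None,fx=2.5,fy=2.5,interpolation=cv2.INTER_CUBIC);cv2.imwrite('pics/wc.png',a[:,:,::-1])
E
```

```text
yellow [250.1 223.8] [234 220  38  17 261] [ 531.5 -182.6   77. ]
    [271 222] near [ 524.3 -162.5   85.7] far [ 531.4 -160.9   68. ]
    [256 234] near [ 538.3 -176.    85.7] far [ 546.3 -175.3   68. ]
    [235 236] near [ 542.3 -196.7   85.7] far [ 550.6 -197.4   68. ]
    [235 220] near [ 525.1 -197.6   85.7] far [ 532.3 -198.4   68. ]
blue [184.8 241.2] [ 164  219   41   46 1448] [ 557.7 -249.8   77. ]
    [204 263] near [ 576.8 -227.5   85.7] far [ 587.4 -230.2   68. ]
    [174 262] near [ 579.6 -260.1   85.7] far [ 590.3 -265.    68. ]
    [165 220] near [ 531.9 -268.4   85.7] far [ 539.5 -273.8   68. ]
    [197 220] near [ 528.6 -235.2   85.7] far [ 536.  -238.5   68. ]
green [431.5 236.9] [413 217  38  42 929] [535.   30.6  77. ]
    [449 217] near [506.2  41.8  85.7] far [512.   56.8  68. ]
    [436 254] near [553.3  38.6  85.7] far [562.2  53.4  68. ]
    [413 258] near [558.5   6.2  85.7] far [567.8  18.9  68. ]
    [425 219] near [510.3   7.6  85.7] far [516.4  20.3  68. ]
red [383.2 239.5] [ 364  218   41   45 1259] [540.3 -35.   77. ]
    [402 218] near [510.7 -23.   85.7] far [516.9 -12.3  68. ]
    [391 259] near [560.  -23.3  85.7] far [569.4 -12.6  68. ]
    [364 262] near [564.3 -56.   85.7] far [574.  -47.5  68. ]
    [373 221] near [516.  -56.9  85.7] far [522.6 -48.5  68. ]
```

View pics/wc.png

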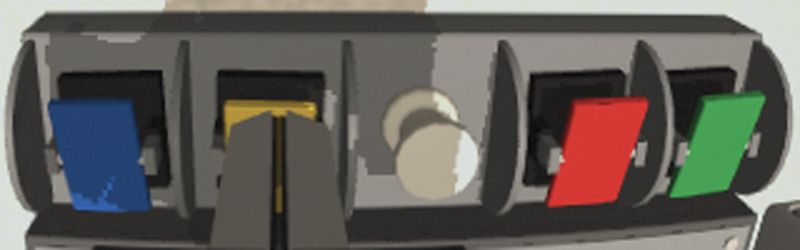

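The wrist view agrees with the top view to about 2 mm. In it, blue is at (185,241), green at (431,237), red at (383,239), and yellow's near edge is at (253,220) beside the finger. The spots come out at about yellow (531,-180.5), blue (537,-251.5) and green (515,26.5).

Emit:
{"name": "servo_tool", "arguments": {"series": [0,1.6,-0.1,-4,0,0,0,0,3.2,-0.1,-8,0,0,0,0,3.2,-0.1,-8.5,0,0,0,0,3.2,-0.1,-8.9,0,0,0,0,3.2,-0.1,-9.2,0,0,0]}}

```text
time: 2.7
tool_pos: [531.7, -180.8, 85.0]
eef_rot: [-0.13, 3.137, -0.002]
ft_force: [-1.0, -0.2, 1.2]
finger_gap: 0.6
```

Emit:
{"name": "servo_tool", "arguments": {"series": [0,0,0,-0.3,0,0,0,0,0,0,-0.6,0,0,0,0,0,0,-0.8,0,0,0,0,0,0,-0.9,0,0,0]}}

```text
time: 3.2
tool_pos: [531.3, -180.8, 74.4]
eef_rot: [0.13, -3.139, 0.0]
ft_force: [-1.4, -0.5, 1.6]
finger_gap: 0.7
```

Emit:
{"name": "servo_tool", "arguments": {"series": [0,0,0,-0.15,0,0,0,0,0,0,-0.3,0,0,0,0,0,0,-0.4,0,0,0,0,0,0,-0.4,0,0,0]}}

```text
time: 3.7
tool_pos: [531.5, -180.7, 70.4]
eef_rot: [-0.13, 3.139, -0.0]
ft_force: [0.2, 0.1, 1.1]
finger_gap: 0.3
```

Emit:
{"name": "servo_tool", "arguments": {"series": [0,0,0,3,0,0,0,0,-3,0,8,0,0,0,0,-9,0,10,0,0,0,0,-9,0,10,0,0,0]}}

```text
time: 4.2
tool_pos: [439.7, -180.8, 172.2]
eef_rot: [-0.128, 3.137, -0.002]
ft_force: [-0.0, -0.3, -0.0]
finger_gap: 0.6
```

```bash
python3 - <<'E'
from h import *
print(get_obs()['tool_pos'])
c=camera_info('wrist');im=capture("wrist");s=capture('scene')
a=cv2.resize(im[140:300,130:390],None,fx=3,fy=3,interpolation=cv2.INTER_CUBIC)
b=cv2.resize(s[170:295,190:300],None,fx=4.5,fy=4.5,interpolation=cv2.INTER_CUBIC)
cv2.imwrite('pics/w2.png',a[:,:,::-1]);cv2.imwrite('pics/s2.png',b[:,:,::-1])
E
```

```text
[ 439.65351821 -180.77306271  172.20479711]
```

View pics/w2.png

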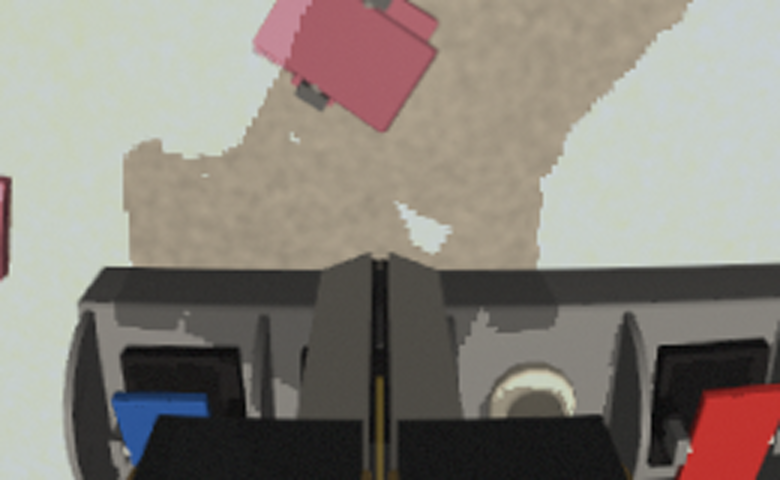

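View pics/s2.png

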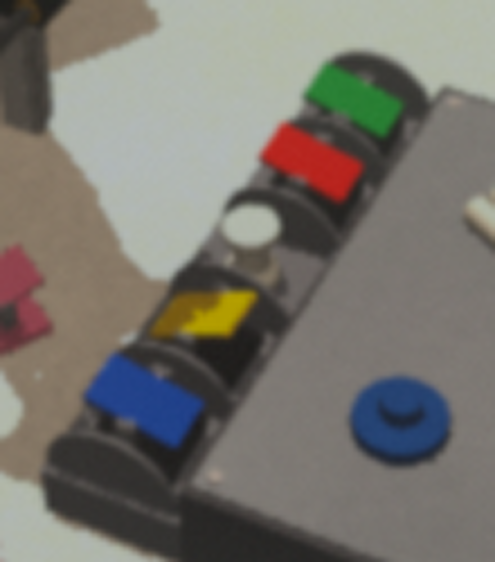

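```bash
python3 - <<'E'
from h import *
c=camera_info('scene');yw=np.radians(5)
X=np.array([np.cos(yw),np.sin(yw),0])
P0=np.array([550,-180,74.])
for j in (0,.3,.5,.6,.7,.8):
    th=.3-j  # near up positive
    e=X*np.cos(th)-np.array([0,0,np.sin(th)]); n=np.array([0,0,1])*np.cos(th)+X*np.sin(th)
    q=[]
    for s in(-30,30):
        p=c['R']@(P0+n*3+e*s)+c['t']; q.append(np.array([c['fx']*p[0]/p[2]+c['cx'],c['fy']*p[1]/p[2]+c['cy']]))
    print(j,(q[1]-q[0]).round(1), 'crop', ((np.array(q)-[190,170])*4.5).round(0).tolist())
E
```

```text
0 [19.6 11.5] crop [[151.0, 284.0], [240.0, 336.0]]
0.3 [20.3  7.3] crop [[149.0, 293.0], [240.0, 326.0]]
0.5 [19.7  4. ] crop [[149.0, 300.0], [238.0, 318.0]]
0.6 [19.1  2.3] crop [[150.0, 304.0], [236.0, 314.0]]
0.7 [18.4  0.6] crop [[152.0, 307.0], [234.0, 310.0]]
0.8 [17.4 -1.1] crop [[153.0, 311.0], [232.0, 306.0]]
```

Yellow has tipped: its edge-to-edge offset in the scene view, (18,-1) px, fits a tilt of about 0.75. Next is blue.

Emit:
{"name": "servo_tool", "arguments": {"series": [0,3,-4,0,0,0,0,0,7,-7.1,-2,0,0,0,0,9.7,-7.1,-5.5,0,0,0,0,9.7,-7.1,-8,0,0,0,0,9.7,-7.1,-8.3,0,0,0]}}

```text
time: 4.92
tool_pos: [538.2, -251.0, 84.4]
eef_rot: [0.131, -3.135, -0.004]
ft_force: [0.3, 0.1, 0.3]
finger_gap: 0.8
```

Emit:
{"name": "servo_tool", "arguments": {"series": [0,0,0,-0.3,0,0,0,0,0,0,-0.5,0,0,0,0,0,0,-0.7,0,0,0,0,0,0,-0.9,0,0,0]}}

```text
time: 5.42
tool_pos: [538.5, -251.9, 78.9]
eef_rot: [-0.13, 3.138, -0.001]
ft_force: [-0.1, 1.0, 0.9]
finger_gap: 0.6
```

Emit:
{"name": "servo_tool", "arguments": {"series": [0,-0.1,0,-0.25,0,0,0,0,-0.1,0,-0.5,0,0,0,0,-0.1,0,-0.7,0,0,0,0,-0.1,0,-0.85,0,0,0,0,-0.1,0,-0.85,0,0,0]}}

```text
time: 6.05
tool_pos: [537.4, -251.8, 70.0]
eef_rot: [-0.13, 3.139, -0.0]
ft_force: [-0.4, 0.1, 1.2]
finger_gap: 0.4
```

Emit:
{"name": "servo_tool", "arguments": {"series": [0,0,0,3,0,0,0,0,-3,0,8,0,0,0,0,-9,3,10,0,0,0,0,-9,9,10,0,0,0,0,-9,13,10,0,0,0]}}

```text
time: 6.68
tool_pos: [446.5, -120.1, 170.4]
eef_rot: [-0.129, 3.138, -0.0]
ft_force: [1.6, -0.2, 0.4]
finger_gap: 0.5
```

```bash
python3 - <<'E'
from h import *
print(get_obs()['tool_pos'])
s=capture('scene')
b=cv2.resize(s[170:295,190:300],None,fx=4.5,fy=4.5,interpolation=cv2.INTER_CUBIC)
cv2.imwrite('pics/s3.png',b[:,:,::-1])
E
```

```text
[ 446.47116764 -120.11139562  170.39995916]
```

View pics/s3.png

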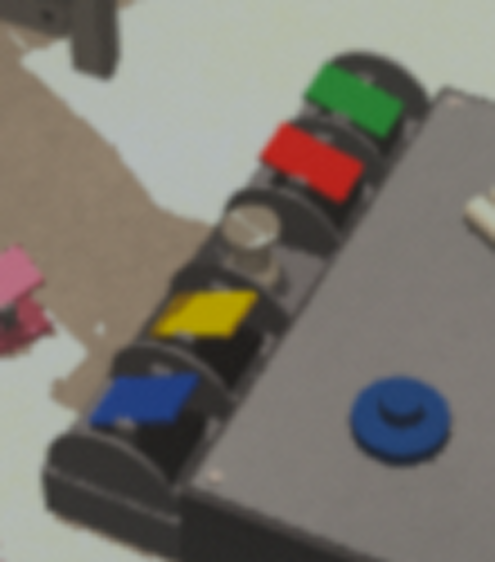

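Blue has tipped the same way: crop (145,398), edges nearly level, like yellow. Green is next, passing high and in front of red.

Emit:
{"name": "servo_tool", "arguments": {"series": [0,0,5,0,0,0,2,0,0,10,0,0,0,4,0,2,14.8,0,0,0,4,0,6.8,14.8,-2,0,0,4,0,6.8,14.8,-5,0,0,4]}}

```text
time: 7.35
tool_pos: [517.3, 26.9, 119.1]
eef_rot: [-0.241, 3.131, -0.0]
ft_force: [-1.2, -0.4, -0.4]
finger_gap: 0.1
```

Emit:
{"name": "servo_tool", "arguments": {"series": [0,0,0,-2,0,0,0,0,0,0,-3,0,0,0,0,0,0,-3.3,0,0,0,0,0,0,-3.3,0,0,0]}}

```text
time: 7.85
tool_pos: [515.6, 26.2, 87.5]
eef_rot: [-0.239, 3.132, -0.0]
ft_force: [0.3, 0.5, 0.3]
finger_gap: 0.5
```

Emit:
{"name": "servo_tool", "arguments": {"series": [0,0,0,-0.3,0,0,0,0,0,0,-0.6,0,0,0,0,0,0,-0.9,0,0,0,0,0,0,-1.1,0,0,0,0,0,0,-1.3,0,0,0]}}

```text
time: 8.48
tool_pos: [515.3, 26.3, 73.8]
eef_rot: [0.239, -3.132, -0.0]
ft_force: [-2.2, 0.0, 2.5]
finger_gap: 0.2
```

Emit:
{"name": "servo_tool", "arguments": {"series": [0,0,0,-0.2,0,0,0,0,0,0,-0.4,0,0,0,0,0,0,-0.4,0,0,0]}}

```text
time: 8.85
tool_pos: [515.6, 26.3, 70.1]
eef_rot: [-0.239, 3.132, 0.0]
ft_force: [-1.0, -0.4, 3.5]
finger_gap: 0.5
```

Emit:
{"name": "servo_tool", "arguments": {"series": [0,0,0,3,0,0,0,0,-3,0,8,0,0,0,0,-9,0,10,0,0,0,0,-14,0,10,0,0,0,0,-14,0,10,0,0,0]}}

```text
time: 9.48
tool_pos: [373.5, 26.4, 170.3]
eef_rot: [-0.239, 3.131, -0.0]
ft_force: [0.7, 0.2, -0.3]
finger_gap: 0.1
```

```bash
python3 - <<'E'
from h import *
print(get_obs()['tool_pos'])
s=capture('scene');t=capture('top')
b=cv2.resize(s[170:295,190:300],None,fx=4.5,fy=4.5,interpolation=cv2.INTER_CUBIC)
a=cv2.resize(t[155:205,220:355],None,fx=5.9,fy=5.9,interpolation=cv2.INTER_CUBIC)
cv2.imwrite('pics/s4.png',b[:,:,::-1]);cv2.imwrite('pics/t4.png',a[:,:,::-1])
E
```

```text
[373.51691813  26.37360711 170.34403598]
```

View pics/s4.png

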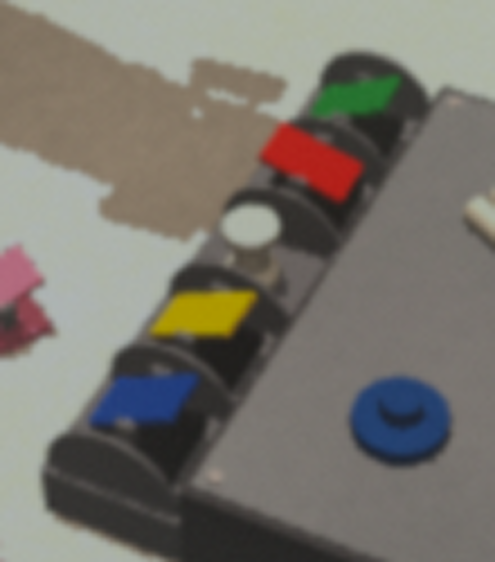

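View pics/t4.png

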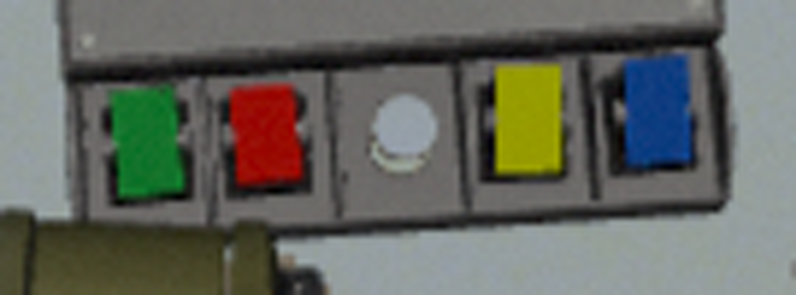

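Green at crop (358,97) is tipped like yellow and blue. Red at (311,163) is unchanged, and the bases have not moved in the top view.

```bash
python3 -c "
from bench import *
print(close_job())"
```

```text
the job is handed in; nothing more can be done
None
```

I tapped the yellow, then the blue, then the green rocker with the shut fingertips, and each one tipped over and stayed over. I then pulled the arm back clear of everything and handed the job in at about 9.6 s.

- **Tilt:** I worked out yellow's tilt from the scene view at about 0.75 rad, against 0.3 for level and 0.8 for the stop. I judged blue and green only by eye; they look the same as yellow in the last picture.
- **Forces:** The highest reading I got during the taps was about 4 N, on green. I read the force only at the end of each move, so shorter peaks could have been missed.
- **Other things:** Red, the spool and the module bases look unmoved in the final rack views. I did not look again at the mug, can, bottle or screwdriver, but the arm stayed well clear of them.
- **Disagreement:** Rays from the scene and top cameras missed each other by about 4 mm. The wrist view agreed with the top view to about 2 mm, so I used those two for the positions.

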